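# Deal the garlic between two prep trays

## Robot

A 6-joint arm with a two-finger parallel gripper is mounted at the origin on a cart in front of the work surface, level with it; the furniture and walls round the work are solid. World frame = base frame: x ahead of the robot, y to its left, z up, the work surface at z = 0. Lengths are in m, angles in rad, forces in N, time in s.
With the tool pointing down it reaches from about 0.4 to 0.825 m from the base axis. Payload 7 kg.
Tool frame: the origin (TCP) lies on the centre line of the jaws, within the pads' length; the fingertips stand 19 mm ahead of it and the grasp point (between the pads) is the TCP; z points along the fingers, y is the line along which they close (so a half turn about z gives the same grasp; the last joint's range is limited). The gripper opens to 88 mm and grips with 3 to 60 N. Pads are 19 mm wide; open, the fingers measure 130 mm over their backs; the gripper's body (78 mm by 193 mm) begins 47 mm behind the grasp point.
Start: joints at [-0.99, 0.359, 0.012, 0, -1.224, -0.288], TCP at [0.195, -0.646, 0.246] pointing down, gripper open.
Joint ranges: [-3.07, 3.07], [-1.43, 2.12], [-1.02, 1.25], [-3.03, 1.67], [-3.05, -0], [-3.03, 3.03]. Speed limits (rad/s): [2.39, 2.39, 3.01, 3.14, 3.14, 3.14].

## Interface

Orientations are given as [roll, pitch, yaw] about the fixed x, y, z axes, in that order (R = Rz(yaw) Ry(pitch) Rx(roll)).
In Python, from station import arm, imaging, models gives the robot as it stands.
- The arm moves only by the tool play_rows, never from a script. Its arguments are lists of equal length, an entry for each row: "travel": the shift along the tool's x, y, z in units of 25 mm (1.0 is 25 mm), a list of three; "twist": the turn about the tool's z in units of 0.15 rad (1.0 is 0.15 rad). A call has 1 to 8 rows; each row shifts and turns the commanded pose from where the row before left it, along the tool's axes as they then stand; what a row does not reach is not made up. A row lasts 1/8 s, in which the tool goes at most 62.5 mm and 10.7 degrees, less where a joint would pass 70% of its speed; a pose out of reach is approached as far as the arm can. A call with a number of a shift or a turn outside -1 to 1 is refused whole. A call with a gripper value outside its range is refused whole. "fingers" is the opening, from 0 (shut) to 1 (fully open), set as the call begins (left out, the last holds). The fingers move at their own pace and stop on an object; "newtons" is the grip in N (left out, the last holds). Time passes only in rows, so rows that do not move let the fingers close. It gives the time, the measured TCP pose, the force, the opening and the grip force at its end, in the units of the state.
- arm.get_state(): the state, without advancing time (a new reading comes with each control period).
- imaging.grab_frame(name): name is "scene" or "top"; returns a dict with "pixels" (480x640x3 uint8, red, green, blue), "fx", "fy", "cx", "cy" (pixels), "distortion" ([k1, k2, p1, p2, k3] as OpenCV has them; the pictures are not rectified), "R" (3x3) and "t" (3): a world point X has camera coordinates R X + t. Camera axes: x right, y down, z forward; pixel columns grow to the right and rows downward; lengths in m; the calibration is good to about 2 mm. A picture is of the moment at which its call begins. There is no depth.
- arm.job_done(): hands the job in; it is judged then, once.
Trained networks look in the newest picture that a camera, given by its name, has taken for a name from the list of things; names that differ only in an ending like _2 or _b are one class to them, and where a whole thing is asked for, a point or a joint stands for the part that bears it (a point fixed in the world has none). Each returns a list of dicts, best first, with "confidence" (0 to 1); they miss things now and then, are a little off and sometimes report something else, mostly with a low value. They report only what shows in the picture. A call takes as long as a camera call. They do not tell look-alikes from the thing itself.
- models.boxes_of(name, camera): "extent" ([centre column, centre row, width, height] in pixels, round what is visible of it).
- models.silhouettes(name, camera): "pixels" (480x640 bool, what is visible of it) and "extent" ([centre column, centre row, width, height] in pixels, round what is visible of it).
The state is a dict: "t": time; "q": joint angles; "qd": joint speeds; "joint_efforts": joint torques, N m; "eef_pos": TCP position; "ee_rot": TCP orientation; "force": force on the tool from outside, world axes, zero at the start; "moment": the same for the moment, N m; "width": finger opening in m; "gripper_force": force on a finger pad.
Only numpy, scipy, OpenCV 4.12 (cv2) and the standard library are available. Lean on these libraries where they do the work, as an engineer would, in place of code of your own. Each camera call takes 0.05 s, during which the arm holds its last target. There are 200 camera calls.

## Task

Share out the two bulbs of garlic between the two wooden prep trays as one deals cards, one bulb to a tray in turn: the round tray gets the first bulb, then the oblong tray gets the other (either bulb may be dealt first). Stand each bulb upright on the floor of its tray, inside the rim, and leave the trays where they are.

Things in the scene. Friction and masses are not known exactly. Their poses are not given: they have to be found in the camera images.
- round_tray: The round tray: plain light wood, 164 mm across the rim, low wall, 18 mm high in all, floor 6 mm thick, flat inside to 68 mm from the centre. 0.7 kg, loose on the worktop. Origin: centre of its underside; z up.
- oblong_tray: The oblong tray: plain light wood, 130 mm (its x) by 180 mm (its y), walls 6 mm thick and 18 mm high in all, floor 6 mm thick, a small low brass handle outside each short end (212 mm over the handles). 0.7 kg, loose on the worktop. Origin: centre of its underside; z up. It may stand left or right of the round tray.
- garlic_small: The smaller of the two loose garlic bulbs: pinkish white, squat, round, with a pointed stem on top, 48 mm across and 51 mm high with the stem. Stands upright on the worktop; the yellow lemon beside is not garlic. Origin: centre of its underside; z up along the stem. Widest about 20 mm above its underside: grip it there from any side. 20 to 60 g, firm, stands by itself.
- garlic_large: The larger of the two loose garlic bulbs: pinkish white, squat, round, with a pointed stem on top, 56 mm across and 55 mm high with the stem. Stands upright on the worktop; the yellow lemon beside is not garlic. Origin: centre of its underside; z up along the stem. Widest about 20 mm above its underside: grip it there from any side. 20 to 60 g, firm, stands by itself.
Mind the look-alikes: they are no part of the job. Leave any green look-alike of the garlic_small alone.

How it is judged:
On the way, in this order (a step that is already met when the one before it is completed fails the run):
1. the first bulb, either one, stands in the round tray while the oblong tray is still empty (((horizontal distance between garlic_small and round_tray below 0.055 m and z of garlic_small in the frame of round_tray between 0 and 0.018 m and angle between garlic_small's own z axis and vertical below 0.4 rad) or (horizontal distance between garlic_large and round_tray below 0.055 m and z of garlic_large in the frame of round_tray between 0 and 0.018 m and angle between garlic_large's own z axis and vertical below 0.4 rad)) and not (horizontal distance between garlic_small and oblong_tray below 0.115 m) and not (horizontal distance between garlic_large and oblong_tray below 0.115 m)), for 0.2 s.
2. the other bulb stands in the oblong tray, the first still in the round one ((((horizontal distance between garlic_small and round_tray below 0.055 m and z of garlic_small in the frame of round_tray between 0 and 0.018 m and angle between garlic_small's own z axis and vertical below 0.4 rad) and (x of garlic_large in the frame of oblong_tray between -0.05 and 0.05 m and y of garlic_large in the frame of oblong_tray between -0.075 and 0.075 m and z of garlic_large in the frame of oblong_tray between 0 and 0.018 m and angle between garlic_large's own z axis and vertical below 0.4 rad)) or ((horizontal distance between garlic_large and round_tray below 0.055 m and z of garlic_large in the frame of round_tray between 0 and 0.018 m and angle between garlic_large's own z axis and vertical below 0.4 rad) and (x of garlic_small in the frame of oblong_tray between -0.05 and 0.05 m and y of garlic_small in the frame of oblong_tray between -0.075 and 0.075 m and z of garlic_small in the frame of oblong_tray between 0 and 0.018 m and angle between garlic_small's own z axis and vertical below 0.4 rad)))), for 0.2 s.
At the end, for the whole second after the job is handed in: One bulb stands in each tray, at rest: on the tray's floor (underside less than 18 mm above the tray's underside), within 23 degrees of upright, and inside the rim (its origin within 55 mm of the round tray's centre; within 50 mm along x and 75 mm along y of the oblong tray's centre) ((((horizontal distance between garlic_small and round_tray below 0.055 m and z of garlic_small in the frame of round_tray between 0 and 0.018 m and angle between garlic_small's own z axis and vertical below 0.4 rad) and (x of garlic_large in the frame of oblong_tray between -0.05 and 0.05 m and y of garlic_large in the frame of oblong_tray between -0.075 and 0.075 m and z of garlic_large in the frame of oblong_tray between 0 and 0.018 m and angle between garlic_large's own z axis and vertical below 0.4 rad)) or ((horizontal distance between garlic_large and round_tray below 0.055 m and z of garlic_large in the frame of round_tray between 0 and 0.018 m and angle between garlic_large's own z axis and vertical below 0.4 rad) and (x of garlic_small in the frame of oblong_tray between -0.05 and 0.05 m and y of garlic_small in the frame of oblong_tray between -0.075 and 0.075 m and z of garlic_small in the frame of oblong_tray between 0 and 0.018 m and angle between garlic_small's own z axis and vertical below 0.4 rad))) and linear speed of each of garlic_small, garlic_large below 0.02 m/s); the robot touches nothing.
It fails at once if a tray is shifted by more than 40 mm (distance of any of round_tray, oblong_tray from where it was at the start of the episode above 0.04 m).
It also fails if it takes over 53 s, if anything falls off the work surface, if the arm or the gripper's body presses on something with over 40 N, if the wrist force passes 120 N, or if a joint passes its speed limit or range.

## Working session

There is one attempt and no reset: what is moved stays moved. The work goes in short steps, Python scripts to look and compute and a tool call to move; the robot and the scene stay as the last step left them, time stands still between calls to the robot, and variables do not carry over. Pictures are saved under pics/ and viewed, at most 10 in all, crops included, and the job is handed in when it is done.

Besides the shell and the picture viewer there is one more tool, called after "Call:" as name(argument=value, ...) on one line, values as JSON. play_rows: Moves the arm, as the interface text tells. Shifts and turns lie within -1 to 1; 1 stands for 25 mm of shift or 0.15 rad of turn. Its arguments: {"type":"object","properties":{"travel":{"type":"array","items":{"type":"array","items":{"type":"number"}}},"twist":{"type":"array","items":{"type":"number"}},"fingers":{"type":"number"},"newtons":{"type":"number"}},"required":["travel","twist"]}

```bash
mkdir -p pics; cat > h.py <<'E'
import numpy as np, cv2
from station import arm, imaging, models
def K(f): return np.array([[f['fx'],0,f['cx']],[0,f['fy'],f['cy']],[0,0,1.]])
def ray(f,uv):
    p=cv2.undistortPoints(np.array([[uv]],float),K(f),np.array(f['distortion'],float))[0,0]
    R=np.array(f['R']);t=np.array(f['t']); return -R.T@t, R.T@np.array([p[0],p[1],1])
def atz(f,uv,z):
    c,d=ray(f,uv); return c+d*(z-c[2])/d[2]
def tri(a,ua,b,ub):
    c1,d1=ray(a,ua);c2,d2=ray(b,ub)
    s=np.linalg.lstsq(np.c_[d1,-d2],c2-c1,rcond=None)[0]
    p,q=c1+s[0]*d1,c2+s[1]*d2; return (p+q)/2,np.linalg.norm(p-q)
def save(f,n): cv2.imwrite('pics/'+n,f['pixels'][:,:,::-1])
E
cat > a.py <<'E'
from h import *
np.set_printoptions(precision=3,suppress=True)
F={}
for c in('scene','top'):
    F[c]=imaging.grab_frame(c);save(F[c],c+'0.png')
    print(c,'cam at',-np.array(F[c]['R']).T@np.array(F[c]['t']))
    for n in('round_tray','oblong_tray','garlic_small','garlic_large'):
        for d in models.silhouettes(n,c):
            m=d['pixels'];v,u=np.nonzero(m)
            print(c,n,round(d['confidence'],2),np.round(d['extent'],1),'centroid',u.mean().round(1),v.mean().round(1),len(u))
print(arm.get_state())
E
python3 a.py
```

```text
scene cam at [0.236 0.503 0.671]
scene round_tray 0.71 [352.1 174.9  69.7  45.1] centroid 351.5 176.1 2690
scene oblong_tray 0.65 [234.8 291.8 118.9 100.7] centroid 234.3 290.0 6636
scene garlic_small 0.76 [372.8 270.4  27.5  27.5] centroid 372.0 270.2 512
scene garlic_small 0.67 [333.1 243.4  24.7  27.5] centroid 333.2 242.7 463
scene garlic_large 0.74 [296.4 348.8  37.2  34.4] centroid 297.5 347.8 851
top cam at [0.411 0.023 1.105]
top round_tray 0.85 [425.6 221.6  79.2  74.5] centroid 421.9 220.1 4758
top oblong_tray 0.6 [236.3 210.8 103.1  65.8] centroid 235.8 209.6 5877
top garlic_small 0.97 [322.2 257.7  24.   22.8] centroid 322.4 255.8 439
top garlic_small 0.96 [314.9 304.7  20.8  27.4] centroid 313.6 302.8 449
top garlic_large 0.83 [214.1 292.   28.9  27.3] centroid 211.3 290.1 566
top garlic_large 0.43 [313.8 305.4  23.8  25.4] centroid 313.1 302.8 436
{'t': 0.5, 'q': array([-0.99 ,  0.359,  0.012, -0.   , -1.224, -0.288]), 'qd': array([-0.001, -0.001,  0.001, -0.001,  0.   ,  0.   ]), 'joint_efforts': array([  0.   , -58.18 ,  29.307,   6.997,   0.012,  -0.   ]), 'eef_pos': array([ 0.195, -0.646,  0.246]), 'ee_rot': array([ 3.142,  0.   , -2.849]), 'force': array([-0.154,  0.098, -0.456]), 'moment': array([-0.007,  0.004, -0.026]), 'gripper_force': 0.0, 'width': 0.08772324993627657}
```

```bash
python3 - <<'E'
import cv2,numpy as np
a=cv2.imread('pics/top0.png')[150:350,150:490];b=cv2.imread('pics/scene0.png')[130:390,150:450]
a=cv2.resize(a,(680,400),interpolation=3);cv2.imwrite('pics/topc.png',a)
cv2.imwrite('pics/scenec.png',cv2.resize(b,(690,598),interpolation=3))
E
```

```text
(no output)
```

View pics/topc.png

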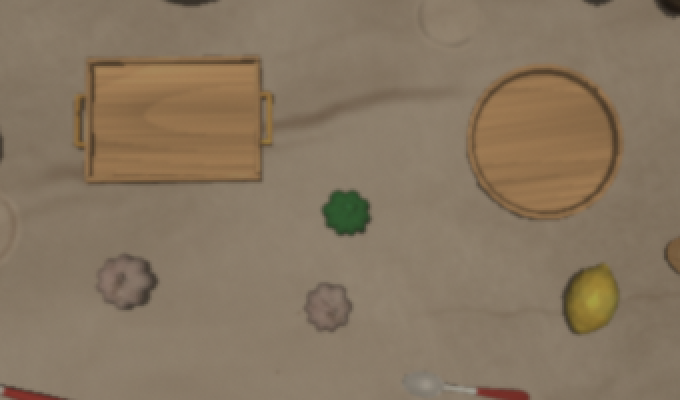

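View pics/scenec.png

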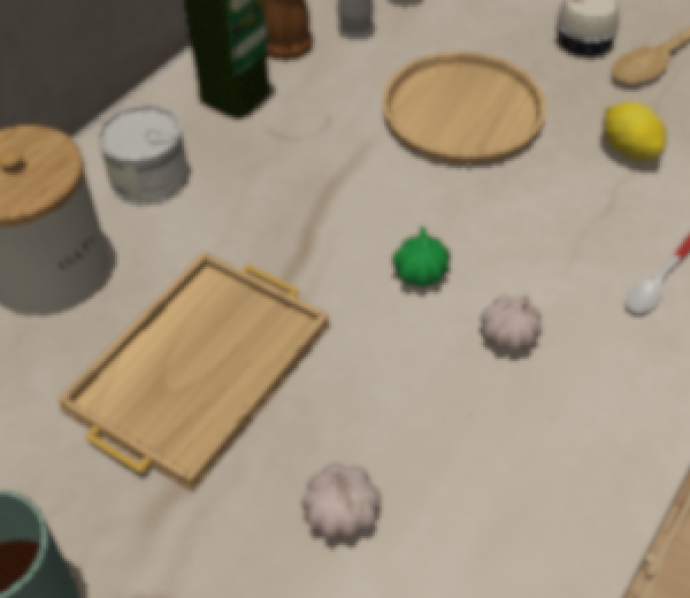

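Top view: the pinkish bulbs are at (314,303), small, and (213,290), large. The green thing at (322,256) is the look-alike, so I leave it alone, and the lemon is at about (445,300). The round tray is at (422,220) and the oblong one at (236,210). The scene view agrees: small (372,270), large (297,348). These enlarged crops confirm which is which by colour and size.

```bash
python3 - <<'E'
from h import *
np.set_printoptions(precision=4,suppress=True)
S=imaging.grab_frame('scene');T=imaging.grab_frame('top')
def pick(n,c,uv):
    D=models.silhouettes(n,c)
    d=min(D,key=lambda d:np.hypot(d['extent'][0]-uv[0],d['extent'][1]-uv[1]))
    return d['pixels']
def cen(m): v,u=np.nonzero(m);return (u.mean(),v.mean())
P={'garlic_small':((372,270),(314,303)),'garlic_large':((297,348),(213,290)),'round_tray':((352,175),(422,220)),'oblong_tray':((235,291),(236,210))}
for n,(a,b) in P.items():
    ms,mt=pick(n,'scene',a),pick(n,'top',b)
    x,e=tri(S,cen(ms),T,cen(mt))
    h=.022 if 'g' in n[:1] else .012
    print(n,'tri',x,'err',e,'top@h',atz(T,cen(mt),h),'scene@h',atz(S,cen(ms),h))
    cs,_=cv2.findContours(mt.astype(np.uint8),0,2);c=max(cs,key=len)[:,0]
    w=np.array([atz(T,p,h)[:2] for p in c],np.float32)
    print('  rect',cv2.minAreaRect(w), 'circle',cv2.minEnclosingCircle(w))
E
```

```text
garlic_small tri [0.4274 0.0203 0.0209] err 3.55709339490223e-05 top@h [0.4273 0.0203 0.022 ] scene@h [0.4271 0.0211 0.022 ]
  rect ((0.4271751940250397, 0.020293937996029854), (0.04375532269477844, 0.04707855358719826), 79.35612487792969) circle ((0.4274861812591553, 0.021447679027915), 0.0248881746083498)
garlic_large tri [0.4508 0.227  0.0231] err 0.00013931997097978944 top@h [0.4509 0.2272 0.022 ] scene@h [0.4511 0.2265 0.022 ]
  rect ((0.44938671588897705, 0.22667616605758667), (0.05221604183316231, 0.05418689176440239), 1.6365817785263062) circle ((0.4510611891746521, 0.2271261364221573), 0.028182538226246834)
round_tray tri [ 0.6007 -0.203   0.0089] err 0.0014953183454900034 top@h [ 0.6008 -0.202   0.012 ] scene@h [ 0.5982 -0.1999  0.012 ]
  rect ((0.6012407541275024, -0.20182086527347565), (0.16092711687088013, 0.16194957494735718), 45.00413513183594) circle ((0.6023330688476562, -0.20275717973709106), 0.08343756198883057)
oblong_tray tri [0.6202 0.1859 0.0024] err 0.0006670700980068868 top@h [0.6181 0.1843 0.012 ] scene@h [0.6151 0.1906 0.012 ]
  rect ((0.6183460354804993, 0.1846293807029724), (0.13637037575244904, 0.20467709004878998), 0.7085244655609131) circle ((0.6172008514404297, 0.18394434452056885), 0.11005615442991257)
```

Call:
play_rows(travel=[[0,0,0],[0,0,0],[-1,1,0],[-1,1,0],[-1,1,0],[-1,1,0],[-1,1,0],[-1,1,0]], twist=[1,0.95,0,0,0,0,0,0], fingers=1, newtons=10)

```text
t: 2.0
eef_pos: [0.3455, -0.4954, 0.2457]
ee_rot: [-3.141, 0.0, -3.141]
force: [0.1, 0.4, 0.7]
width: 0.0879
gripper_force: 0.0
```

```bash
python3 - <<'E'
from h import *
import cv2
a=cv2.imread('pics/top0.png');cv2.imwrite('pics/topfull.png',a)
f=imaging.grab_frame('top')
for uv in[(322,256),(362,342)]: print(uv,atz(f,uv,.02))
E
```

```text
(322, 256) [0.52247617 0.00520897 0.02      ]
(362, 342) [ 0.35031086 -0.07634259  0.02      ]
```

View pics/topfull.png

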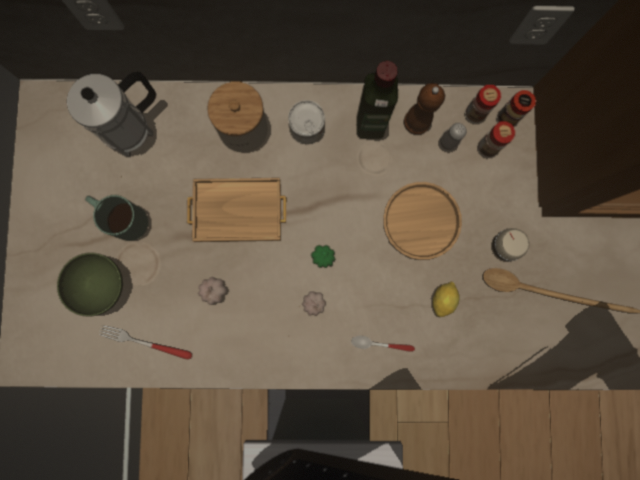

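The full top view shows no obstacle near the grasps. The bowl (92,284) and mug (118,217) clear the jaws, and the jars, bottle and mill stand behind the trays.

Call:
play_rows(travel=[[-0.41,1,0],[-0.41,1,0],[-0.41,1,0],[-0.41,1,0],[-0.41,1,0],[-0.41,1,0],[-0.41,1,0],[-0.41,1,0]], twist=[0,0,0,0,0,0,0,0])

```text
t: 3.05
eef_pos: [0.427, -0.2954, 0.2458]
ee_rot: [-3.141, 0.001, -3.141]
force: [0.2, -0.5, 0.4]
width: 0.0876
gripper_force: 0.0
```

Call:
play_rows(travel=[[0,1,0],[0,1,0],[0,1,0],[0,1,0],[0,1,0.4],[0,1,0.6],[0,1,0.8],[0,1,1]], twist=[0,0,0,0,0,0,0,0])

```text
t: 4.05
eef_pos: [0.427, -0.0953, 0.1756]
ee_rot: [3.141, 0.002, -3.141]
force: [0.8, 0.7, -0.6]
width: 0.0877
gripper_force: 0.0
```

Call:
play_rows(travel=[[0,1,0],[0,1,0],[0,1,0],[0,1,0],[0,0.64,0],[0,0,0.5],[0,0,0],[0,0,0]], twist=[0,0,0,0,0,0,0,0])

```text
t: 5.05
eef_pos: [0.4265, 0.0192, 0.1629]
ee_rot: [-3.141, -0.001, 3.141]
force: [-0.3, 0.7, 0.4]
width: 0.0875
gripper_force: 0.0
```

Call:
play_rows(travel=[[-0.04,0.05,1],[0,0,1],[0,0,1],[0,0,1],[0,0,0.8],[0,0,0.5],[0,0,0.3],[0,0,0]], twist=[0,0,0,0,0,0,0,0])

```text
t: 6.05
eef_pos: [0.4276, 0.0209, 0.023]
ee_rot: [-3.141, -0.0, -3.141]
force: [0.3, 0.0, 1.0]
width: 0.0874
gripper_force: 0.0
```

Call:
play_rows(travel=[[0,0,0],[0,0,0],[0,0,0],[0,0,0],[0,0,0],[0,0,0]], twist=[0,0,0,0,0,0], fingers=0, newtons=10)

```text
t: 6.8
eef_pos: [0.4276, 0.0211, 0.0231]
ee_rot: [-3.142, 0.0, -3.141]
force: [-0.4, -0.3, 2.0]
width: 0.047
gripper_force: 10.0
```

Call:
play_rows(travel=[[0,0,-0.5],[0,0,-1],[0,0,-1],[-0.5,-0.6,-1],[-0.8,-1,-0.5],[-0.8,-1,0],[-0.8,-1,0],[-0.8,-1,0]], twist=[0,0,0,0,0,0,0,0])

```text
t: 7.8
eef_pos: [0.5207, -0.0948, 0.124]
ee_rot: [3.141, 0.001, -3.141]
force: [-0.4, 0.5, -0.1]
width: 0.0469
gripper_force: 10.0
```

Call:
play_rows(travel=[[-0.8,-1,0],[-0.8,-1,0],[-0.8,-1,0],[-0.8,-1,0],[-0.02,-0.3,0],[0,0,1],[0,0,0],[0,0,0]], twist=[0,0,0,0,0,0,0,0])

```text
t: 8.8
eef_pos: [0.6007, -0.2011, 0.0991]
ee_rot: [-3.141, 0.0, -3.141]
force: [0.3, 0.2, 0.3]
width: 0.0473
gripper_force: 10.0
```

Call:
play_rows(travel=[[0,0,1],[0,0,0.8],[0,0,0.4],[0,0,0.3],[0,0,0.2],[0,0,0],[0,0,0]], twist=[0,0,0,0,0,0,0])

```text
t: 9.68
eef_pos: [0.601, -0.2014, 0.031]
ee_rot: [-3.141, 0.001, -3.141]
force: [-0.3, -0.7, -0.0]
width: 0.0476
gripper_force: 10.0
```

```bash
python3 - <<'E'
from h import *
s=imaging.grab_frame('scene')
cv2.imwrite('pics/s1.png',cv2.resize(s['pixels'][90:290,220:460,::-1],(720,600)))
E
```

```text
(no output)
```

View pics/s1.png

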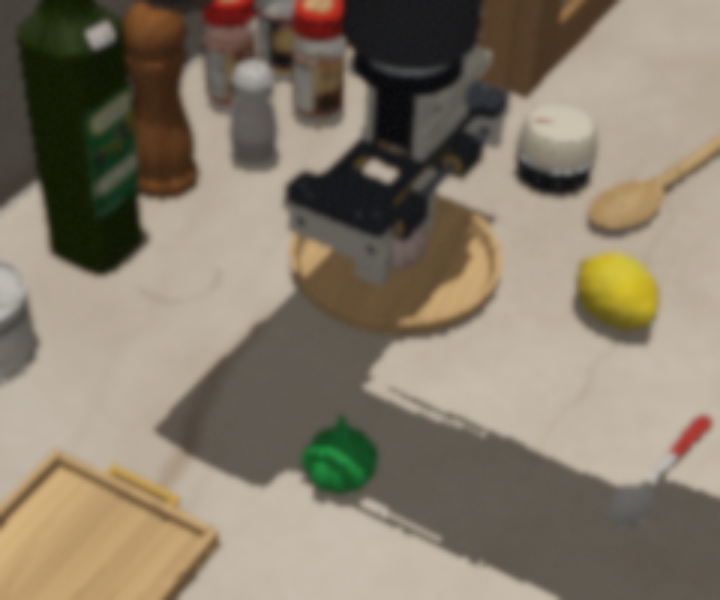

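The bulb is between the jaws, inside the round tray (crop about (410,250)). I'll lower it slightly, then release.

Call:
play_rows(travel=[[0,0,0.06],[0,0,0]], twist=[0,0])

```text
t: 9.98
eef_pos: [0.6009, -0.2014, 0.0293]
ee_rot: [-3.141, 0.001, -3.141]
force: [-0.1, -0.5, 0.6]
width: 0.0468
gripper_force: 10.0
```

Call:
play_rows(travel=[[0,0,0],[0,0,0],[0,0,0],[0,0,0],[0,0,-0.3],[0,0,-0.7],[0,0,-1],[0,0,-1]], twist=[0,0,0,0,0,0,0,0], fingers=0.8)

```text
t: 10.98
eef_pos: [0.601, -0.2015, 0.1063]
ee_rot: [-3.141, 0.001, -3.141]
force: [0.9, 0.3, 0.3]
width: 0.0702
gripper_force: 0.0
```

Call:
play_rows(travel=[[0,0,-1],[0,0,-0.6],[0.6,1,0],[0.6,1,0],[0.6,1,0],[0.6,1,0],[0.6,1,0],[0.6,1,0]], twist=[0,0,0,0,0,0,0,0], fingers=1)

```text
t: 11.98
eef_pos: [0.51, -0.0507, 0.1445]
ee_rot: [3.141, 0.0, -3.141]
force: [0.9, 0.4, -0.1]
width: 0.0875
gripper_force: 0.0
```

```bash
python3 - <<'E'
from h import *
np.set_printoptions(precision=4,suppress=True)
S=imaging.grab_frame('scene');T=imaging.grab_frame('top')
cv2.imwrite('pics/s2.png',cv2.resize(S['pixels'][90:290,220:460,::-1],(720,600)))
for n in('garlic_small','garlic_large','round_tray'):
    for c,f in(('scene',S),('top',T)):
        for d in models.silhouettes(n,c):
            v,u=np.nonzero(d['pixels']);uv=(u.mean(),v.mean())
            print(n,c,round(d['confidence'],2),np.round(uv,1),atz(f,uv,.028 if n=='garlic_small' else .022 if n=='garlic_large' else .012))
E
```

```text
garlic_small scene 0.85 [332.9 242.2] [0.5202 0.0074 0.028 ]
garlic_small top 0.46 [432.  219.3] [ 0.5994 -0.2189  0.028 ]
garlic_large scene 0.96 [297.5 347.5] [0.4513 0.2264 0.022 ]
round_tray scene 0.86 [363.  180.8] [ 0.568  -0.2005  0.012 ]
round_tray top 0.95 [439.8 221.8] [ 0.5972 -0.2387  0.012 ]
```

View pics/s2.png

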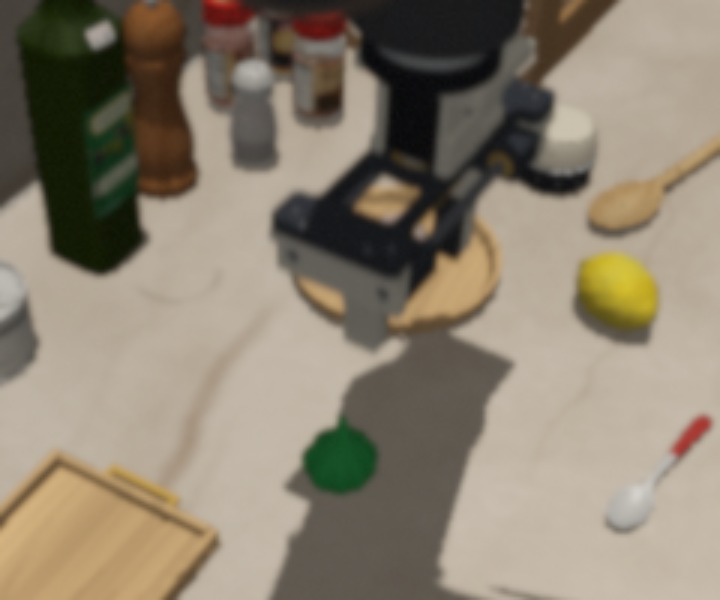

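The arm hides the round tray, so I move on above the large bulb and check from there.

Call:
play_rows(travel=[[0.3,1,0],[0.3,1,0],[0.3,1,0],[0.3,1,0],[0.3,1,0],[0.3,1,0],[0.3,1,0],[0.26,1,0]], twist=[0,0,0,0,0,0,0,0])

```text
t: 13.38
eef_pos: [0.4517, 0.149, 0.144]
ee_rot: [-3.141, -0.0, 3.141]
force: [-0.4, -0.5, -0.0]
width: 0.0879
gripper_force: 0.0
```

Call:
play_rows(travel=[[0,1,0],[0,1,0],[0,1,0],[0,0.1,0],[0,0,0],[0,0,0]], twist=[0,0,0,0,0,0])

```text
t: 14.12
eef_pos: [0.4515, 0.2255, 0.144]
ee_rot: [-3.141, -0.0, 3.141]
force: [0.1, 0.0, 0.1]
width: 0.0875
gripper_force: 0.0
```

```bash
python3 - <<'E'
from h import *
np.set_printoptions(precision=4,suppress=True)
S=imaging.grab_frame('scene');T=imaging.grab_frame('top')
a=cv2.resize(S['pixels'][110:290,250:450,::-1],(400,360));b=cv2.resize(T['pixels'][130:310,290:490,::-1],(400,360))
cv2.imwrite('pics/s3.png',np.hstack([a,b]))
for n in('garlic_small','garlic_large','round_tray'):
    for c,f in(('scene',S),('top',T)):
        for d in models.silhouettes(n,c):
            v,u=np.nonzero(d['pixels']);uv=(u.mean(),v.mean())
            print(n,c,round(d['confidence'],2),np.round(uv,1),atz(f,uv,.028 if n=='garlic_small' else .022 if n=='garlic_large' else .012))
E
```

```text
garlic_small top 0.8 [322.7 255.5] [0.5226 0.004  0.028 ]
garlic_small top 0.62 [423.  218.6] [ 0.6006 -0.2004  0.028 ]
garlic_large scene 0.9 [293.5 349.3] [0.4549 0.2326 0.022 ]
round_tray scene 0.57 [293.3 348.9] [0.4588 0.228  0.012 ]
round_tray top 0.68 [422.  219.9] [ 0.6006 -0.2017  0.012 ]
```

View pics/s3.png

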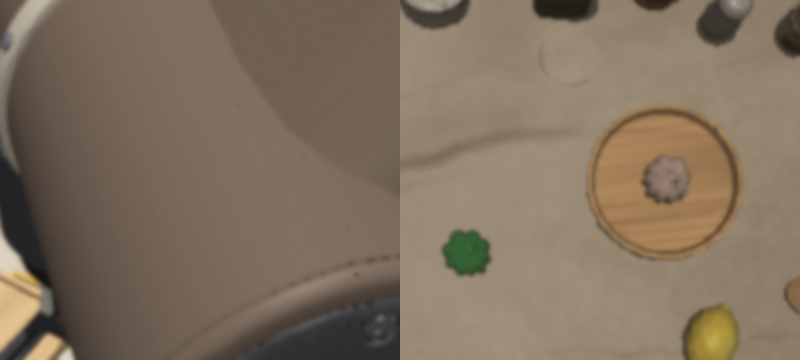

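The top view shows the small bulb upright in the centre of the round tray (crop (665,179)), and the tray hasn't moved. Next is the large bulb.

Call:
play_rows(travel=[[0,0.05,1],[0,0,1],[0,0,1],[0,0,0.9],[0,0,0.6],[0,0,0.34],[0,0,0],[0,0,0]], twist=[0,0,0,0,0,0,0,0])

```text
t: 15.52
eef_pos: [0.4519, 0.2277, 0.0237]
ee_rot: [3.141, 0.001, -3.141]
force: [-0.1, -0.7, 0.4]
width: 0.0876
gripper_force: 0.0
```

Call:
play_rows(travel=[[0,0,0],[0,0,0],[0,0,0],[0,0,0],[0,0,0],[0,0,0]], twist=[0,0,0,0,0,0], fingers=0)

```text
t: 16.27
eef_pos: [0.4516, 0.2273, 0.0231]
ee_rot: [-3.142, 0.0, -3.141]
force: [-0.7, 0.2, 2.0]
width: 0.0555
gripper_force: 10.0
```

Call:
play_rows(travel=[[0,0,-0.5],[0,0,-1],[0,0,-1],[-0.5,0,-1],[-1,-0.25,0],[-1,-0.25,0],[-1,-0.25,0],[-1,-0.25,0]], twist=[0,0,0,0,0,0,0,0])

```text
t: 17.27
eef_pos: [0.5649, 0.2021, 0.1114]
ee_rot: [3.141, 0.0, -3.141]
force: [-1.2, 1.3, -0.0]
width: 0.0555
gripper_force: 10.0
```

Call:
play_rows(travel=[[-1,-0.34,0],[-1,-0.34,0],[-0.1,0,0.5],[0,0,0.8],[0,0,0.8],[0,0,0.6],[0,0,0.3],[0,0,0.15]], twist=[0,0,0,0,0,0,0,0])

```text
t: 18.27
eef_pos: [0.6165, 0.1855, 0.0317]
ee_rot: [-3.141, -0.0, -3.141]
force: [-0.3, -0.1, 0.3]
width: 0.055
gripper_force: 10.0
```

Call:
play_rows(travel=[[0,0,0.05],[0,0,0.05],[0,0,0]], twist=[0,0,0])

```text
t: 18.65
eef_pos: [0.6167, 0.1854, 0.0296]
ee_rot: [3.141, 0.0, -3.141]
force: [-0.2, 0.4, -0.9]
width: 0.055
gripper_force: 10.0
```

Call:
play_rows(travel=[[0,0,0],[0,0,0],[0,0,0],[0,0,0],[0,0,-0.3],[0,0,-0.7],[0,0,-1],[0,0,-1]], twist=[0,0,0,0,0,0,0,0], fingers=0.88)

```text
t: 19.65
eef_pos: [0.6169, 0.1855, 0.1065]
ee_rot: [3.141, 0.001, -3.141]
force: [1.0, -0.9, -0.9]
width: 0.0771
gripper_force: 0.0
```

Call:
play_rows(travel=[[0,0,-1],[0,0,-1],[0.6,-1,0],[0.6,-1,0],[0.6,-1,0],[0.6,-1,0],[0.6,-1,0],[0.6,-1,0]], twist=[0,0,0,0,0,0,0,0])

```text
t: 20.65
eef_pos: [0.5263, 0.0345, 0.1556]
ee_rot: [3.141, 0.002, -3.141]
force: [0.9, 0.2, 0.0]
width: 0.0772
gripper_force: 0.0
```

Call:
play_rows(travel=[[0.4,-1,0],[0.4,-1,0],[0.4,-1,0],[0,-1,0],[0,-1,0],[0,0,0],[0,0,0],[0,0,0]], twist=[0,0,0,0,0,0,0,0])

```text
t: 21.65
eef_pos: [0.4967, -0.0892, 0.1546]
ee_rot: [3.141, 0.0, -3.141]
force: [-0.1, 0.5, -0.5]
width: 0.0769
gripper_force: 0.0
```

```bash
python3 - <<'E'
from h import *
np.set_printoptions(precision=4,suppress=True)
S=imaging.grab_frame('scene');T=imaging.grab_frame('top')
a=cv2.resize(S['pixels'][110:370,150:450,::-1],(400,346));b=cv2.resize(T['pixels'][110:370,180:480,::-1],(400,346))
cv2.imwrite('pics/s4.png',np.hstack([a,b]))
for n in('garlic_small','garlic_large','round_tray','oblong_tray'):
    for c,f in(('scene',S),('top',T)):
        for d in models.silhouettes(n,c):
            v,u=np.nonzero(d['pixels']);uv=(u.mean(),v.mean())
            print(n,c,round(d['confidence'],2),np.round(uv,1),atz(f,uv,.028 if 'garlic' in n else .012))
E
```

```text
garlic_small scene 0.77 [332.5 242.3] [0.5207 0.0078 0.028 ]
garlic_small scene 0.7 [346.8 183. ] [ 0.586 -0.157  0.028]
garlic_large scene 0.66 [234.1 283. ] [0.6162 0.1864 0.028 ]
garlic_large top 0.95 [233.3 208.8] [0.6163 0.1865 0.028 ]
round_tray scene 0.73 [345.6 182.9] [ 0.5971 -0.1723  0.012 ]
oblong_tray scene 0.76 [234.5 290.7] [0.6138 0.1913 0.012 ]
oblong_tray top 0.83 [233.4 201.6] [0.6344 0.1893 0.012 ]
```

View pics/s4.png

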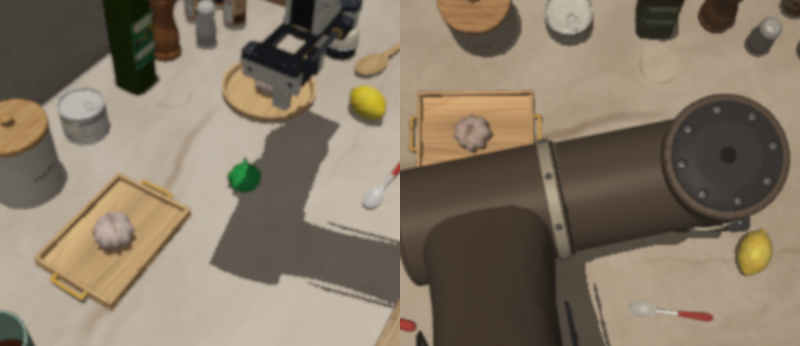

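The large bulb stands in the oblong tray (scene crop (113,231)), measured at (0.616, 0.186). Both views agree when the bulb is taken to rest on the tray floor. Since I last checked the small bulb, the arm has passed only well above it. The gripper is open, well clear of everything, and still.

```bash
python3 -c "
from station import arm
print(arm.job_done())"
```

```text
the job is handed in; nothing more can be done
None
```

The job is handed in: the small bulb was dealt first and stands in the round tray, and the large bulb stands in the oblong tray; the trays and the green look-alike stayed where they were.

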